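# Lay out the parts of a dismantled handset

## Robot

A 6-joint arm with a two-finger parallel gripper is mounted at the origin on the work surface. World frame = base frame: x ahead of the robot, y to its left, z up, the work surface at z = 0. Lengths are in m, angles in rad, forces in N, time in s.
With the tool pointing down it reaches from about 0.375 to 0.925 m from the base axis. Payload 5.7 kg.
Tool frame: the origin (TCP) lies midway between the tips of the shut fingers; the grasp point (between the pads) lies 19 mm behind it; z points along the fingers, y is the line along which they close (so a half turn about z gives the same grasp; the last joint's range is limited). The gripper opens to 85 mm and grips with 20 to 120 N. Pads are 22 mm wide; open, the fingers measure 114 mm over their backs; the gripper's body (76 mm by 85 mm) begins 54 mm behind the grasp point. The pads swing forward as they close: fully open they stand 13 mm farther back than shut.
Start: joints at [-1.342, 0.359, 1.51, -0, 1.272, -0.115], TCP at [0.202, -0.565, 0.231] pointing down, gripper open.
Joint ranges: [-2.97, 2.97], [-1.01, 2.36], [0.21, 2.38], [-0.96, 4.11], [0.2, 2.71], [-2.98, 2.98]. Speed limits (rad/s): [2.39, 2.39, 3.14, 3.14, 3.14, 3.14].

## Interface

Orientations are given as a unit quaternion [x, y, z, w].
In Python, from plant import env gives the robot as it stands.
- The arm moves only by the tool play_rows, never from a script. Its argument "series" is a list of rows, each an object with "fingers": the opening, from -1 (shut) to 1 (fully open), so that 0 is half open; "linear": the shift along the world's x, y, z each as a share of 150 mm, from -1 to 1, a list of three; "yaw": the turn about the world's z as a share of 180 degrees, from -1 to 1. In form: [{"fingers": fingers, "linear": [x, y, z], "yaw": yaw}, ...]. A call has 1 to 12 rows; each row is the pose to reach, as a shift and turn from the pose commanded when the call began, turning the shorter way round; what a row does not reach only later rows make up. A row lasts 1/8 s, in which the tool goes at most 62.5 mm and 10.7 degrees, less where a joint would pass 70% of its speed; a pose out of reach is approached as far as the arm can. A call with a number of a shift or a turn outside -1 to 1 is refused whole. A call with a gripper value outside its range is refused whole. The fingers move at their own pace and stop on an object; the grip force is fixed at half the most. Time passes only in rows, so rows that repeat a pose let the fingers close. It gives the time, the measured TCP pose, the force, the opening and the grip force at its end, in the units of the state.
- env.sense(): the state, without advancing time (a new reading comes with each control period).
- env.get_image(name): name is "scene" or "top"; returns a dict with "color" (400x640x3 uint8, red, green, blue), "intrinsics" (3x3 intrinsics, pixels), "dist_coeffs" ([k1, k2, p1, p2, k3] as OpenCV has them; the pictures are not rectified), "world_to_cam" (4x4, takes a point from world to camera coordinates). Camera axes: x right, y down, z forward; pixel columns grow to the right and rows downward; lengths in m; the calibration is good to about 2 mm. A picture is of the moment at which its call begins. There is no depth.
- env.close_job(): hands the job in; it is judged then, once.
The state is a dict: "time_s": time; "joint_positions": joint angles; "qvel": joint speeds; "tau": joint torques, N m; "position": TCP position; "eef_rot": TCP orientation; "force": force on the tool from outside, world axes, zero at the start; "ft_torque": the same for the moment, N m; "gripper_width": opening from 0.0 (shut) to 1.0 (fully open); "grasp_force": force on a finger pad.
Only numpy, scipy, OpenCV 4.12 (cv2) and the standard library are available. Lean on these libraries where they do the work, as an engineer would, in place of code of your own. Each camera call takes 0.05 s, during which the arm holds its last target. There are 200 camera calls.

## Task

Lay the four parts of the dismantled handset on the blue mats: battery, L-shaped circuit board, large round loudspeaker and small round earpiece, each lying flat and centred in the printed outline of its own shape and size, battery and board turned as their outlines are (the battery either way round). Keep every part the right way up as it lies now, and set each down without dropping it.

Things in the scene. Friction and masses are not known exactly. Their poses are not given: they have to be found in the camera images.
- battery: Black rectangular battery pack with a pale label and three brass contacts at its +x end, 70 (x) x 44 (y) x 14 mm high, about 75 g, lying loose on the bench. Origin: centre of the underside; z up.
- board: L-shaped green circuit board in a green frame, with two flat aluminium shield cans and a black camera block at its corner, 12 mm high, about 45 g, lying loose. Outer extent 66 (x) x 52 (y) mm: the long leg spans x -33 to 33, y -26 to -2 (24 wide); the short leg spans x -33 to -9, y -2 to 26. Origin: centre of that outer rectangle, on the underside (in the notch, 9 mm from the inside corner); z up.
- board_heel (a point): The outer corner of the board's L, at (-33, -26, 6) mm in the board's frame. It tells which way round the board lies.
- loudspeaker: Large round steel loudspeaker with a black face, 44 mm diameter, 16 mm high, about 55 g, lying loose. Origin: centre of the underside; z up.
- earpiece: Small round steel earpiece speaker with a black face, 24 mm diameter, 12 mm high, about 15 g, lying loose. Origin: centre of the underside; z up.
- mat_battery: Blue silicone work mat, 96 (x) x 76 (y) x 3 mm thick, fixed; the four mats differ only in the white printed outline, centred on the mat, 6 mm outside the edge of its part. Outline: a rectangle 82 (x) x 56 (y) mm. Origin: centre of the underside, at bench height; z up.
- mat_board: Blue silicone work mat, 96 (x) x 76 (y) x 3 mm thick, fixed; the four mats differ only in the white printed outline, centred on the mat, 6 mm outside the edge of its part. Outline: an L; the board fits it when the board's origin and axes coincide with the mat's (long leg along the -y side, corner at -x, -y). Origin: centre of the underside, at bench height; z up.
- mat_loudspeaker: Blue silicone work mat, 96 (x) x 76 (y) x 3 mm thick, fixed; the four mats differ only in the white printed outline, centred on the mat, 6 mm outside the edge of its part. Outline: a large circle of 56 mm diameter. Origin: centre of the underside, at bench height; z up.
- mat_earpiece: Blue silicone work mat, 96 (x) x 76 (y) x 3 mm thick, fixed; the four mats differ only in the white printed outline, centred on the mat, 6 mm outside the edge of its part. Outline: a small circle of 36 mm diameter. Origin: centre of the underside, at bench height; z up.
There are look-alikes about, which are no part of the job. What is shaped like the board but purple or turquoise is not meant. Leave any turquoise look-alike of the battery alone.

How it is judged:
At the end, for the whole second after the job is handed in: Each part lies flat (tilt under 0.1 rad, underside under 6 mm above the bench), right way up, released and at rest on its own mat, within 12 mm of its centre; battery and board within 0.3 rad of their outlines, the board's corner at the outline's corner (horizontal distance between battery and mat_battery below 0.012 m and z of battery in the frame of mat_battery below 0.006 m and angle between each of battery, board, loudspeaker, earpiece's own z axis and vertical below 0.1 rad and linear speed of each of battery, board, loudspeaker, earpiece below 0.02 m/s and angular speed of each of battery, board, loudspeaker, earpiece below 0.2 rad/s and horizontal distance between board and mat_board below 0.012 m and z of board in the frame of mat_board below 0.006 m and horizontal distance between loudspeaker and mat_loudspeaker below 0.012 m and z of loudspeaker in the frame of mat_loudspeaker below 0.006 m and horizontal distance between earpiece and mat_earpiece below 0.012 m and z of earpiece in the frame of mat_earpiece below 0.006 m and angle between the x axis of battery and the x axis of mat_battery, either way round below 0.3 rad and angle between the x axis of board and the x axis of mat_board, either way round below 0.3 rad and x of board_heel in the frame of mat_board below -0.015 m); the robot touches nothing.
It fails at once if battery is dropped or flung: it moves faster than 0.8 m/s (a fall of more than 3 cm) while the fingers do not hold it (contact force between battery and the fingers below 0.05 N and linear speed of battery above 0.8 m/s).
It fails at once if board is dropped or flung: it moves faster than 0.8 m/s (a fall of more than 3 cm) while the fingers do not hold it (contact force between board and the fingers below 0.05 N and linear speed of board above 0.8 m/s).
It fails at once if loudspeaker is dropped or flung: it moves faster than 0.8 m/s (a fall of more than 3 cm) while the fingers do not hold it (contact force between loudspeaker and the fingers below 0.05 N and linear speed of loudspeaker above 0.8 m/s).
It fails at once if earpiece is dropped or flung: it moves faster than 0.8 m/s (a fall of more than 3 cm) while the fingers do not hold it (contact force between earpiece and the fingers below 0.05 N and linear speed of earpiece above 0.8 m/s).
It also fails if it takes over 96 s, if anything falls off the work surface, if the arm or the gripper's body presses on something with over 40 N, if the wrist force passes 120 N, or if a joint passes its speed limit or range.

## Working session

There is one attempt and no reset: what is moved stays moved. The work goes in short steps, Python scripts to look and compute and a tool call to move; the robot and the scene stay as the last step left them, time stands still between calls to the robot, and variables do not carry over. Pictures are saved under pics/ and viewed, at most 14 in all, crops included, and the job is handed in when it is done.

Besides the shell and the picture viewer there is one more tool, called after ">>>" by a JSON object that holds its "method" and its "body", one argument or row to a line. play_rows: Moves the arm, as the interface text tells. Shift numbers are shares of 150 mm and turn numbers shares of 180 degrees, none past 1 either way. Its arguments: {"type":"object","properties":{"series":{"type":"array"}},"required":["series"]}

```bash
mkdir -p pics; cat > h.py <<'E'
import numpy as np, cv2
from plant import env
def shot(n,f):
    d=env.get_image(n); cv2.imwrite(f'pics/{f}.png',d['color'][:,:,::-1]); return d
def ray(d,uv,z):
    K=np.array(d['intrinsics']);uv=np.array(uv,float).reshape(-1,1,2)
    p=cv2.undistortPoints(uv,K,np.array(d['dist_coeffs'])).reshape(-1,2)
    T=np.array(d['world_to_cam']);R=T[:3,:3];c=-R.T@T[:3,3]
    z=np.broadcast_to(z,(len(p),))
    r=np.c_[p,np.ones(len(p))]@R
    return c+r*((z-c[2])/r[:,2])[:,None]
E
python3 - <<'E'
from h import *
import pickle
for n in('top','scene'):
    d=shot(n,n+'0'); pickle.dump(d,open(n+'0.pkl','wb'))
    T=np.array(d['world_to_cam']);print(n,-T[:3,:3].T@T[:3,3])
s=env.sense();print(s)
E
```

```text
top [ 0.39178499 -0.0577074   1.38520605]
scene [1.07013513 0.29834658 0.85929974]
{'time_s': 0.1, 'joint_positions': array([-1.34211277e+00,  3.59449262e-01,  1.51133955e+00,  2.46453128e-05,
        1.27250095e+00, -1.15099763e-01]), 'qvel': array([ 0.00146968, -0.00310611, -0.00229687,  0.00181023,  0.00097369,
       -0.00117179]), 'tau': array([ 4.02053920e-04, -5.28651595e+01, -2.79350728e+01, -1.24897260e-04,
        5.08484882e-03, -2.13631165e-05]), 'position': array([ 0.20209058, -0.56428326,  0.23052211]), 'eef_rot': array([ 9.85263235e-01,  1.71042796e-01, -3.64086252e-05, -8.47853396e-04]), 'force': array([-0.49600396, -0.22779144, -0.32900887]), 'ft_torque': array([ 0.02467962, -0.00742984, -0.02043091]), 'grasp_force': 0.0, 'gripper_width': 0.998773971536231}
```

View pics/top0.png

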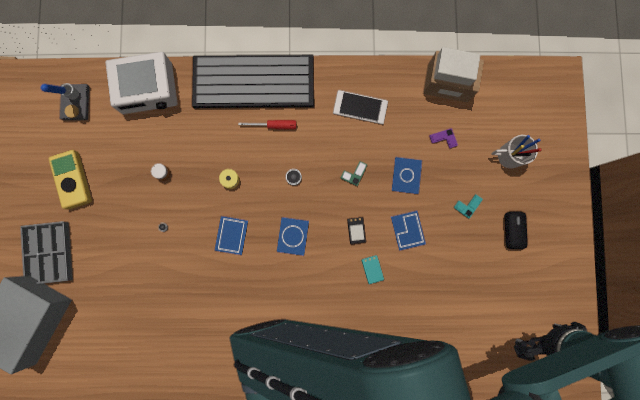

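View pics/scene0.png

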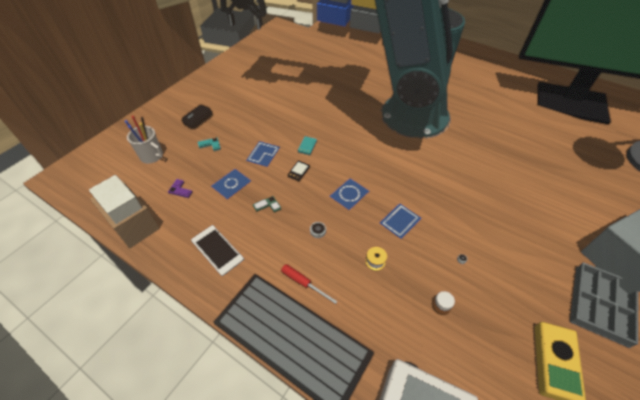

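```bash
python3 - <<'E'
import cv2
a=cv2.imread('pics/top0.png')
def c(x,y,w,h,s,f): cv2.imwrite(f'pics/{f}.png',cv2.resize(a[y:y+h,x:x+w],None,fx=s,fy=s,interpolation=cv2.INTER_CUBIC))
c(330,150,100,110,6,'c1') if 0 else c(330,150,130,100,6,'c1')
c(205,160,110,100,6,'c2')
c(145,150,40,90,6,'c3')
E
```

```text
(no output)
```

View pics/c1.png

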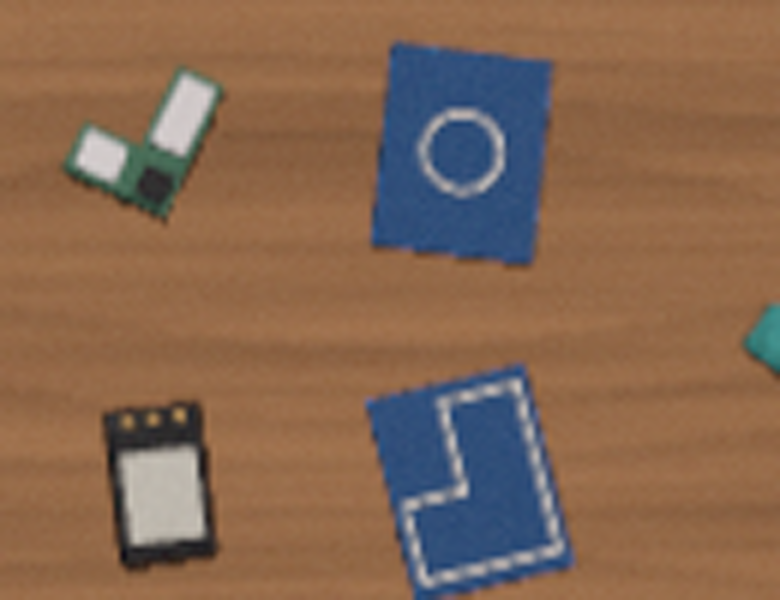

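View pics/c2.png

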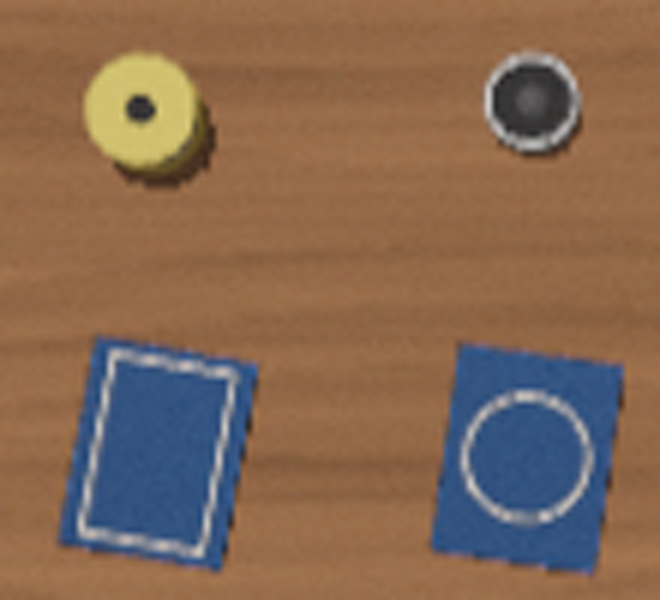

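View pics/c3.png

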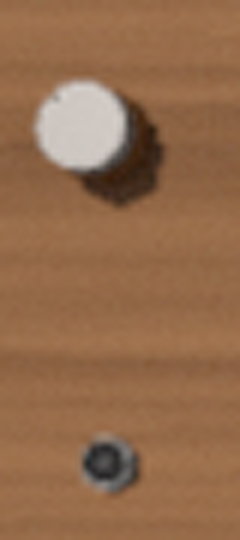

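```bash
python3 - <<'E'
from h import *
import pickle
d=pickle.load(open('top0.pkl','rb'))
def W(pts,off,z): return ray(d,(np.array(pts,float)+.5)/6-.5+np.array(off),z)[:,:2]*1000
def quad(n,pts,off,z):
    w=W(pts,off,z); s=[np.linalg.norm(w[i]-w[i-1]) for i in range(4)]
    a=w[0]+w[1]-w[2]-w[3]
    print(n,'c',w.mean(0).round(1),'ang(topwards)',np.degrees(np.arctan2(a[1],a[0])).round(1),'sides',np.round(s,1))
o1=(330,150);o2=(205,160);o3=(145,150)
quad('bat',[(105,412),(198,402),(217,552),(127,568)],o1,.014)
quad('mear',[(392,43),(552,62),(531,266),(372,245)],o1,.003)
quad('mboard',[(367,402),(524,364),(574,566),(420,600)],o1,.003)
quad('mbat',[(98,338),(259,365),(221,572),(60,543)],o2,.003)
quad('mloud',[(461,343),(623,367),(597,574),(432,549)],o2,.003)
print('circ',W([(462,152)],o1,.003),W([(527,457)],o2,.003),'LS',W([(533,103)],o2,.016),'EP',W([(106,462)],o3,.012))
w=W([(167,220),(220,92),(180,68),(66,170),(88,124),(145,150)],o1,.012)
m=np.array([(-33,-26),(33,-26),(33,-2),(-33,26),(-9,26),(-9,-2)],float)
R,t=cv2.estimateAffinePartial2D(m,w)[0][:,:2],0
M=cv2.estimateAffinePartial2D(m,w,ransacReprojThreshold=8)[0]
print('board',M[:,2],np.degrees(np.arctan2(M[1,0],M[0,0])),np.hypot(M[0,0],M[1,0]), (m@M[:,:2].T+M[:,2]-w).round(1))
q=env.sense()['eef_rot'];from scipy.spatial.transform import Rotation as Ro
r=Ro.from_quat(q).as_matrix();print('tool y ang',np.degrees(np.arctan2(r[1,1],r[0,1])))
E
```

```text
bat c [ 453.3 -183.8] ang(topwards) 6.6 sides [71.2 42.5 68.4 41.4]
mear c [ 604.6 -326.4] ang(topwards) -7.3 sides [94.9 74.9 96.  74.1]
mboard c [ 452.6 -326.7] ang(topwards) 13.0 sides [93.3 74.7 95.  72.6]
mbat c [443.2 157.5] ang(topwards) -10.3 sides [94.5 74.5 95.3 74.3]
mloud c [439.9 -10. ] ang(topwards) -8.0 sides [94.5 74.7 94.7 75.6]
circ [[ 605.33108763 -326.50663589]] [[440.30652636  -9.39015909]] LS [[600.78575526 -13.58392979]] EP [[468.21060386 343.41245855]]
board [ 614.81852486 -179.52139281] -25.51847261761569 0.9726537519956134 [[ 1.3  0. ]
 [ 0.3 -2.2]
 [-1.   0.7]
 [-0.3 -0.2]
 [-0.4  0.2]
 [ 0.1  1.5]]
tool y ang -70.30307239434289
```

>>> {"method": "play_rows", "body": {
  "series": [
    {"fingers": 0.4, "linear": [1, 1, 0], "yaw": -0.251},
    {"fingers": 0.4, "linear": [1, 1, 0], "yaw": -0.251},
    {"fingers": 0.4, "linear": [1, 1, 0], "yaw": -0.251},
    {"fingers": 0.4, "linear": [1, 1, 0], "yaw": -0.251},
    {"fingers": 0.4, "linear": [1, 1, 0], "yaw": -0.251},
    {"fingers": 0.4, "linear": [1, 1, 0], "yaw": -0.251}
  ]
}}

```text
time_s: 0.85
position: [0.3524, -0.4143, 0.231]
eef_rot: [0.976, -0.22, -0.0, -0.0]
force: [1.4, 0.1, 0.1]
gripper_width: 0.7
grasp_force: 0.0
```

>>> {"method": "play_rows", "body": {
  "series": [
    {"fingers": 0.4, "linear": [1, 1, -0.5], "yaw": 0},
    {"fingers": 0.4, "linear": [1, 1, -0.5], "yaw": 0},
    {"fingers": 0.4, "linear": [1, 1, -0.5], "yaw": 0},
    {"fingers": 0.4, "linear": [1, 1, -0.5], "yaw": 0},
    {"fingers": 0.4, "linear": [1, 1, -0.5], "yaw": 0}
  ]
}}

```text
time_s: 1.48
position: [0.5027, -0.2631, 0.1549]
eef_rot: [0.976, -0.219, -0.001, -0.001]
force: [-0.6, -0.5, 0.8]
gripper_width: 0.701
grasp_force: 0.0
```

>>> {"method": "play_rows", "body": {
  "series": [
    {"fingers": 0.2, "linear": [0.74, 0.47, -0.5], "yaw": 0},
    {"fingers": 0.2, "linear": [0.74, 0.47, -0.5], "yaw": 0},
    {"fingers": 0.2, "linear": [0.74, 0.47, -0.5], "yaw": 0},
    {"fingers": 0.2, "linear": [0.74, 0.47, -0.5], "yaw": 0},
    {"fingers": 0.2, "linear": [0.74, 0.47, -0.5], "yaw": 0}
  ]
}}

```text
time_s: 2.1
position: [0.6124, -0.1958, 0.082]
eef_rot: [0.975, -0.221, -0.0, 0.0]
force: [-0.1, -0.5, 0.5]
gripper_width: 0.6
grasp_force: 0.0
```

>>> {"method": "play_rows", "body": {
  "series": [
    {"fingers": 0.2, "linear": [0.006, 0.01, -0.4], "yaw": 0},
    {"fingers": 0.2, "linear": [0.006, 0.01, -0.5], "yaw": 0},
    {"fingers": 0.2, "linear": [0.006, 0.01, -0.52], "yaw": 0},
    {"fingers": 0.2, "linear": [0.006, 0.01, -0.52], "yaw": 0}
  ]
}}

```text
time_s: 2.6
position: [0.6143, -0.1936, 0.0045]
eef_rot: [0.975, -0.221, 0.0, 0.0]
force: [-0.0, 0.1, 0.6]
gripper_width: 0.599
grasp_force: 0.0
```

>>> {"method": "play_rows", "body": {
  "series": [
    {"fingers": -1, "linear": [0, 0, 0], "yaw": 0},
    {"fingers": -1, "linear": [0, 0, 0], "yaw": 0},
    {"fingers": -1, "linear": [0, 0, 0], "yaw": 0},
    {"fingers": -1, "linear": [0, 0, 0], "yaw": 0},
    {"fingers": -1, "linear": [0, 0, 0], "yaw": 0},
    {"fingers": -1, "linear": [0, 0, 0], "yaw": 0}
  ]
}}

```text
time_s: 3.35
position: [0.6148, -0.1932, 0.0048]
eef_rot: [0.975, -0.22, 0.001, 0.0]
force: [-1.1, -1.1, 5.5]
gripper_width: 0.252
grasp_force: 59.0
```

>>> {"method": "play_rows", "body": {
  "series": [
    {"fingers": -1, "linear": [0, 0, 0.15], "yaw": 0},
    {"fingers": -1, "linear": [0, 0, 0.4], "yaw": 0},
    {"fingers": -1, "linear": [0, 0, 0.5], "yaw": 0},
    {"fingers": -1, "linear": [0, 0, 0.5], "yaw": 0}
  ]
}}

```text
time_s: 3.85
position: [0.615, -0.1932, 0.0795]
eef_rot: [0.975, -0.22, 0.001, 0.0]
force: [0.1, -0.3, -2.1]
gripper_width: 0.256
grasp_force: 59.2
```

```bash
python3 - <<'E'
from h import *
d=env.get_image('scene');im=d['color'][:,:,::-1]
t=cv2.resize(im[90:250,180:350],None,fx=4,fy=3.5,interpolation=cv2.INTER_CUBIC)
cv2.imwrite('pics/s1.png',t); s=env.sense();print(s['position'],s['gripper_width'],s['grasp_force'])
E
```

```text
[ 0.61407622 -0.19280592  0.07823819] 0.2564479750101077 59.15131151676178
```

View pics/s1.png

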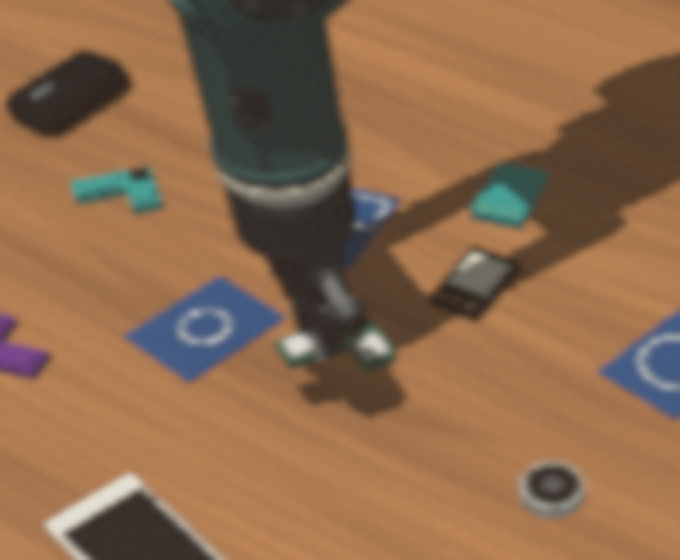

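>>> {"method": "play_rows", "body": {
  "series": [
    {"fingers": -1, "linear": [-0.5, -0.5, 0], "yaw": 0.1},
    {"fingers": -1, "linear": [-1, -0.97, 0], "yaw": 0.214},
    {"fingers": -1, "linear": [-1, -0.97, 0], "yaw": 0.214},
    {"fingers": -1, "linear": [-1, -0.97, 0], "yaw": 0.214},
    {"fingers": -1, "linear": [-1, -0.97, 0], "yaw": 0.214},
    {"fingers": -1, "linear": [-1, -0.97, 0], "yaw": 0.214},
    {"fingers": -1, "linear": [-1, -0.97, 0], "yaw": 0.214}
  ]
}}

```text
time_s: 4.78
position: [0.4647, -0.3373, 0.0778]
eef_rot: [0.994, 0.114, -0.0, -0.0]
force: [-0.1, 0.1, 0.3]
gripper_width: 0.252
grasp_force: 59.2
```

>>> {"method": "play_rows", "body": {
  "series": [
    {"fingers": -1, "linear": [-0.02, -0.01, -0.25], "yaw": 0},
    {"fingers": -1, "linear": [-0.02, -0.01, -0.42], "yaw": 0},
    {"fingers": -1, "linear": [-0.02, -0.01, -0.462], "yaw": 0},
    {"fingers": -1, "linear": [-0.02, -0.01, -0.462], "yaw": 0},
    {"fingers": -1, "linear": [-0.02, -0.01, -0.462], "yaw": 0}
  ]
}}

```text
time_s: 5.4
position: [0.462, -0.34, 0.0096]
eef_rot: [0.994, 0.114, 0.0, 0.0]
force: [-0.6, -0.4, -0.1]
gripper_width: 0.255
grasp_force: 59.2
```

>>> {"method": "play_rows", "body": {
  "series": [
    {"fingers": -0.2, "linear": [0, 0, 0], "yaw": 0},
    {"fingers": 0.2, "linear": [0, 0, 0], "yaw": 0},
    {"fingers": 0.4, "linear": [0, 0, 0], "yaw": 0},
    {"fingers": 0.4, "linear": [0, 0, 0], "yaw": 0},
    {"fingers": 0.4, "linear": [0, 0, 0.2], "yaw": 0},
    {"fingers": 0.4, "linear": [0, 0, 0.6], "yaw": 0},
    {"fingers": 0.4, "linear": [0, 0, 0.8], "yaw": 0},
    {"fingers": 0.4, "linear": [0, 0, 0.8], "yaw": 0}
  ]
}}

```text
time_s: 6.4
position: [0.4627, -0.3414, 0.1318]
eef_rot: [0.994, 0.114, 0.002, 0.002]
force: [-0.1, 0.0, -0.8]
gripper_width: 0.704
grasp_force: 0.0
```

>>> {"method": "play_rows", "body": {
  "series": [
    {"fingers": 0.5, "linear": [-0.06, 1, -0.2], "yaw": -0.036},
    {"fingers": 0.5, "linear": [-0.06, 1, -0.2], "yaw": -0.036},
    {"fingers": 0.5, "linear": [-0.06, 1, -0.2], "yaw": -0.036},
    {"fingers": 0.5, "linear": [-0.06, 1, -0.2], "yaw": -0.036},
    {"fingers": 0.5, "linear": [-0.06, 1, -0.2], "yaw": -0.036},
    {"fingers": 0.5, "linear": [-0.06, 1, -0.2], "yaw": -0.036}
  ]
}}

```text
time_s: 7.15
position: [0.4527, -0.1912, 0.099]
eef_rot: [0.998, 0.057, 0.0, 0.0]
force: [-0.1, -0.6, -0.4]
gripper_width: 0.75
grasp_force: 0.0
```

>>> {"method": "play_rows", "body": {
  "series": [
    {"fingers": 0.5, "linear": [0.004, 0.05, -0.3], "yaw": 0},
    {"fingers": 0.5, "linear": [0.004, 0.05, -0.55], "yaw": 0},
    {"fingers": 0.5, "linear": [0.004, 0.05, -0.645], "yaw": 0},
    {"fingers": 0.5, "linear": [0.004, 0.05, -0.645], "yaw": 0},
    {"fingers": 0.5, "linear": [0.004, 0.05, -0.645], "yaw": 0},
    {"fingers": -1, "linear": [0.004, 0.05, -0.645], "yaw": 0},
    {"fingers": -1, "linear": [0.004, 0.05, -0.645], "yaw": 0},
    {"fingers": -1, "linear": [0.004, 0.05, -0.645], "yaw": 0},
    {"fingers": -1, "linear": [0.004, 0.05, -0.645], "yaw": 0},
    {"fingers": -1, "linear": [0.004, 0.05, -0.645], "yaw": 0}
  ]
}}

```text
time_s: 8.4
position: [0.4536, -0.1829, 0.0037]
eef_rot: [0.998, 0.057, 0.001, 0.001]
force: [-1.4, 0.3, 8.0]
gripper_width: 0.497
grasp_force: 60.5
```

>>> {"method": "play_rows", "body": {
  "series": [
    {"fingers": -1, "linear": [0, 0, 0.15], "yaw": 0},
    {"fingers": -1, "linear": [0, 0, 0.4], "yaw": 0},
    {"fingers": -1, "linear": [0, 0.5, 0.5], "yaw": 0},
    {"fingers": -1, "linear": [0, 1, 0.5], "yaw": -0.094},
    {"fingers": -1, "linear": [0, 1, 0.5], "yaw": -0.094},
    {"fingers": -1, "linear": [0, 1, 0.5], "yaw": -0.094},
    {"fingers": -1, "linear": [0, 1, 0.5], "yaw": -0.094}
  ]
}}

```text
time_s: 9.28
position: [0.4532, -0.0327, 0.0777]
eef_rot: [0.996, -0.089, 0.001, 0.0]
force: [0.1, -0.5, -0.9]
gripper_width: 0.495
grasp_force: 61.7
```

>>> {"method": "play_rows", "body": {
  "series": [
    {"fingers": -1, "linear": [-0.03, 0.5, 0], "yaw": 0},
    {"fingers": -1, "linear": [-0.06, 1, 0], "yaw": 0},
    {"fingers": -1, "linear": [-0.06, 1, 0], "yaw": 0},
    {"fingers": -1, "linear": [-0.06, 1, 0], "yaw": 0},
    {"fingers": -1, "linear": [-0.06, 1, 0], "yaw": 0}
  ]
}}

```text
time_s: 9.9
position: [0.4442, 0.1164, 0.0772]
eef_rot: [0.996, -0.09, 0.0, 0.0]
force: [-0.3, -0.5, -0.8]
gripper_width: 0.493
grasp_force: 61.7
```

>>> {"method": "play_rows", "body": {
  "series": [
    {"fingers": -1, "linear": [-0.005, 0.273, 0], "yaw": 0},
    {"fingers": -1, "linear": [-0.005, 0.273, -0.2], "yaw": 0},
    {"fingers": -1, "linear": [-0.005, 0.273, -0.42], "yaw": 0},
    {"fingers": -1, "linear": [-0.005, 0.273, -0.463], "yaw": 0},
    {"fingers": -1, "linear": [-0.005, 0.273, -0.463], "yaw": 0},
    {"fingers": -1, "linear": [-0.005, 0.273, -0.463], "yaw": 0}
  ]
}}

```text
time_s: 10.65
position: [0.4438, 0.1579, 0.0084]
eef_rot: [0.996, -0.091, 0.001, -0.0]
force: [0.8, -0.1, -0.9]
gripper_width: 0.493
grasp_force: 61.7
```

>>> {"method": "play_rows", "body": {
  "series": [
    {"fingers": 0.2, "linear": [0, 0, 0], "yaw": 0},
    {"fingers": 0.5, "linear": [0, 0, 0], "yaw": 0},
    {"fingers": 0.5, "linear": [0, 0, 0], "yaw": 0},
    {"fingers": 0.5, "linear": [0, 0, 0], "yaw": 0},
    {"fingers": 0.5, "linear": [0, 0, 0.2], "yaw": 0},
    {"fingers": 0.5, "linear": [0, 0, 0.6], "yaw": 0},
    {"fingers": 0.5, "linear": [0, 0, 0.8], "yaw": 0},
    {"fingers": 0.5, "linear": [0, 0, 0.8], "yaw": 0}
  ]
}}

```text
time_s: 11.65
position: [0.4449, 0.1591, 0.1301]
eef_rot: [0.996, -0.09, 0.003, -0.001]
force: [0.3, 0.5, 0.3]
gripper_width: 0.751
grasp_force: 0.0
```

>>> {"method": "play_rows", "body": {
  "series": [
    {"fingers": 0.1, "linear": [0.16, 1, -0.1], "yaw": 0},
    {"fingers": 0.1, "linear": [0.16, 1, -0.1], "yaw": 0},
    {"fingers": 0.1, "linear": [0.16, 1, -0.1], "yaw": 0},
    {"fingers": 0.1, "linear": [0.16, 1, -0.1], "yaw": 0},
    {"fingers": 0.1, "linear": [0.16, 1, -0.1], "yaw": 0},
    {"fingers": 0.1, "linear": [0.16, 1, -0.1], "yaw": 0}
  ]
}}

```text
time_s: 12.4
position: [0.4664, 0.3072, 0.1124]
eef_rot: [0.996, -0.091, -0.001, 0.0]
force: [-0.0, -0.3, 0.1]
gripper_width: 0.55
grasp_force: 0.0
```

>>> {"method": "play_rows", "body": {
  "series": [
    {"fingers": 0.1, "linear": [0.012, 0.241, -0.1], "yaw": 0},
    {"fingers": 0.1, "linear": [0.012, 0.241, -0.4], "yaw": 0},
    {"fingers": 0.1, "linear": [0.012, 0.241, -0.65], "yaw": 0},
    {"fingers": 0.1, "linear": [0.012, 0.241, -0.725], "yaw": 0},
    {"fingers": 0.1, "linear": [0.012, 0.241, -0.725], "yaw": 0},
    {"fingers": 0.1, "linear": [0.012, 0.241, -0.725], "yaw": 0},
    {"fingers": -1, "linear": [0.012, 0.241, -0.725], "yaw": 0},
    {"fingers": -1, "linear": [0.012, 0.241, -0.725], "yaw": 0},
    {"fingers": -1, "linear": [0.012, 0.241, -0.725], "yaw": 0},
    {"fingers": -1, "linear": [0.012, 0.241, -0.725], "yaw": 0},
    {"fingers": -1, "linear": [0.012, 0.241, -0.725], "yaw": 0}
  ]
}}

```text
time_s: 13.78
position: [0.4697, 0.3452, 0.0057]
eef_rot: [0.996, -0.09, 0.001, -0.001]
force: [-0.5, -1.2, 7.1]
gripper_width: 0.237
grasp_force: 58.4
```

>>> {"method": "play_rows", "body": {
  "series": [
    {"fingers": -1, "linear": [0, 0, 0.1], "yaw": 0},
    {"fingers": -1, "linear": [0, 0, 0.35], "yaw": 0},
    {"fingers": -1, "linear": [0, 0, 0.6], "yaw": 0},
    {"fingers": -1, "linear": [0.1, -0.5, 0.6], "yaw": 0},
    {"fingers": -1, "linear": [0.2, -1, 0.6], "yaw": 0},
    {"fingers": -1, "linear": [0.2, -1, 0.6], "yaw": 0},
    {"fingers": -1, "linear": [0.2, -1, 0.6], "yaw": 0},
    {"fingers": -1, "linear": [0.2, -1, 0.6], "yaw": 0}
  ]
}}

```text
time_s: 14.78
position: [0.499, 0.1954, 0.0947]
eef_rot: [0.996, -0.09, 0.0, -0.0]
force: [-1.0, -0.6, -0.2]
gripper_width: 0.238
grasp_force: 58.8
```

>>> {"method": "play_rows", "body": {
  "series": [
    {"fingers": -1, "linear": [0.1, -0.5, 0], "yaw": 0},
    {"fingers": -1, "linear": [0.2, -1, 0], "yaw": 0},
    {"fingers": -1, "linear": [0.2, -1, 0], "yaw": 0},
    {"fingers": -1, "linear": [0.2, -1, 0], "yaw": 0},
    {"fingers": -1, "linear": [0.2, -1, 0], "yaw": 0}
  ]
}}

```text
time_s: 15.4
position: [0.5285, 0.0462, 0.094]
eef_rot: [0.996, -0.09, -0.0, -0.0]
force: [0.2, 0.8, -1.0]
gripper_width: 0.236
grasp_force: 58.9
```

>>> {"method": "play_rows", "body": {
  "series": [
    {"fingers": -1, "linear": [0.1, -0.5, 0], "yaw": 0},
    {"fingers": -1, "linear": [0.2, -1, 0], "yaw": 0},
    {"fingers": -1, "linear": [0.2, -1, 0], "yaw": 0},
    {"fingers": -1, "linear": [0.2, -1, 0], "yaw": 0},
    {"fingers": -1, "linear": [0.2, -1, 0], "yaw": 0}
  ]
}}

```text
time_s: 16.02
position: [0.5582, -0.1032, 0.0938]
eef_rot: [0.996, -0.09, -0.001, -0.0]
force: [-0.9, 0.1, -0.9]
gripper_width: 0.235
grasp_force: 59.0
```

>>> {"method": "play_rows", "body": {
  "series": [
    {"fingers": -1, "linear": [0.15, -0.5, 0], "yaw": 0},
    {"fingers": -1, "linear": [0.3, -1, 0], "yaw": 0},
    {"fingers": -1, "linear": [0.3, -1, 0], "yaw": 0},
    {"fingers": -1, "linear": [0.3, -1, 0], "yaw": 0},
    {"fingers": -1, "linear": [0.3, -1, 0], "yaw": 0},
    {"fingers": -1, "linear": [0.3, -1, 0], "yaw": 0}
  ]
}}

```text
time_s: 16.77
position: [0.6033, -0.253, 0.0939]
eef_rot: [0.996, -0.089, -0.001, -0.0]
force: [0.4, 0.5, 0.1]
gripper_width: 0.237
grasp_force: 59.0
```

>>> {"method": "play_rows", "body": {
  "series": [
    {"fingers": -1, "linear": [0.02, -0.25, 0], "yaw": 0},
    {"fingers": -1, "linear": [0.02, -0.49, 0], "yaw": 0},
    {"fingers": -1, "linear": [0.02, -0.49, -0.2], "yaw": 0},
    {"fingers": -1, "linear": [0.02, -0.49, -0.45], "yaw": 0},
    {"fingers": -1, "linear": [0.02, -0.49, -0.56], "yaw": 0},
    {"fingers": -1, "linear": [0.02, -0.49, -0.56], "yaw": 0},
    {"fingers": -1, "linear": [0.02, -0.49, -0.56], "yaw": 0}
  ]
}}

```text
time_s: 17.65
position: [0.6078, -0.3289, 0.0113]
eef_rot: [0.996, -0.09, 0.001, 0.0]
force: [-0.2, 0.6, 0.6]
gripper_width: 0.24
grasp_force: 84.7
```

>>> {"method": "play_rows", "body": {
  "series": [
    {"fingers": -0.3, "linear": [0, 0, 0], "yaw": 0},
    {"fingers": 0.1, "linear": [0, 0, 0], "yaw": 0},
    {"fingers": 0.3, "linear": [0, 0, 0], "yaw": 0},
    {"fingers": 0.3, "linear": [0, 0, 0], "yaw": 0},
    {"fingers": 0.5, "linear": [0, 0, 0.2], "yaw": 0},
    {"fingers": 0.5, "linear": [0, 0, 0.6], "yaw": 0},
    {"fingers": 0.5, "linear": [0, 0.5, 0.6], "yaw": 0},
    {"fingers": 0.5, "linear": [0, 1, 0.6], "yaw": 0},
    {"fingers": 0.5, "linear": [0, 1, 0.6], "yaw": 0},
    {"fingers": 0.5, "linear": [0, 1, 0.6], "yaw": 0},
    {"fingers": 0.5, "linear": [0, 1, 0.6], "yaw": 0}
  ]
}}

```text
time_s: 19.02
position: [0.6073, -0.18, 0.1001]
eef_rot: [0.996, -0.09, 0.0, 0.0]
force: [0.0, -0.6, -1.0]
gripper_width: 0.748
grasp_force: 0.0
```

>>> {"method": "play_rows", "body": {
  "series": [
    {"fingers": 0.5, "linear": [-0.04, 1, 0], "yaw": 0},
    {"fingers": 0.5, "linear": [-0.04, 1, 0], "yaw": 0},
    {"fingers": 0.5, "linear": [-0.04, 1, 0], "yaw": 0},
    {"fingers": 0.5, "linear": [-0.04, 1, 0], "yaw": 0},
    {"fingers": 0.5, "linear": [-0.04, 1, 0], "yaw": 0}
  ]
}}

```text
time_s: 19.65
position: [0.6015, -0.0305, 0.1]
eef_rot: [0.996, -0.091, 0.0, 0.0]
force: [-0.0, -0.3, -0.5]
gripper_width: 0.753
grasp_force: 0.0
```

>>> {"method": "play_rows", "body": {
  "series": [
    {"fingers": 0.5, "linear": [-0.006, 0.112, -0.3], "yaw": 0},
    {"fingers": 0.5, "linear": [-0.006, 0.112, -0.55], "yaw": 0},
    {"fingers": 0.5, "linear": [-0.006, 0.112, -0.645], "yaw": 0},
    {"fingers": 0.5, "linear": [-0.006, 0.112, -0.645], "yaw": 0},
    {"fingers": 0.5, "linear": [-0.006, 0.112, -0.645], "yaw": 0},
    {"fingers": -1, "linear": [-0.006, 0.112, -0.645], "yaw": 0},
    {"fingers": -1, "linear": [-0.006, 0.112, -0.645], "yaw": 0},
    {"fingers": -1, "linear": [-0.006, 0.112, -0.645], "yaw": 0},
    {"fingers": -1, "linear": [-0.006, 0.112, -0.645], "yaw": 0},
    {"fingers": -1, "linear": [-0.006, 0.112, -0.645], "yaw": 0}
  ]
}}

```text
time_s: 20.9
position: [0.6011, -0.0123, 0.0052]
eef_rot: [0.996, -0.09, 0.001, 0.0]
force: [-1.3, -1.5, 6.7]
gripper_width: 0.478
grasp_force: 59.6
```

>>> {"method": "play_rows", "body": {
  "series": [
    {"fingers": -1, "linear": [0, 0, 0.15], "yaw": 0},
    {"fingers": -1, "linear": [0, 0, 0.4], "yaw": 0},
    {"fingers": -1, "linear": [-0.5, 0, 0.4], "yaw": 0},
    {"fingers": -1, "linear": [-1, 0.03, 0.4], "yaw": 0},
    {"fingers": -1, "linear": [-1, 0.03, 0.4], "yaw": 0},
    {"fingers": -1, "linear": [-1, 0.03, 0.4], "yaw": 0},
    {"fingers": -1, "linear": [-1, 0.03, 0.4], "yaw": 0}
  ]
}}

```text
time_s: 21.78
position: [0.4525, -0.0078, 0.0641]
eef_rot: [0.996, -0.09, 0.002, 0.0]
force: [0.3, 0.2, -0.1]
gripper_width: 0.483
grasp_force: 60.8
```

>>> {"method": "play_rows", "body": {
  "series": [
    {"fingers": -1, "linear": [-0.083, -0.012, 0], "yaw": 0},
    {"fingers": -1, "linear": [-0.083, -0.012, -0.15], "yaw": 0},
    {"fingers": -1, "linear": [-0.083, -0.012, -0.32], "yaw": 0},
    {"fingers": -1, "linear": [-0.083, -0.012, -0.367], "yaw": 0},
    {"fingers": -1, "linear": [-0.083, -0.012, -0.367], "yaw": 0},
    {"fingers": -1, "linear": [-0.083, -0.012, -0.367], "yaw": 0}
  ]
}}

```text
time_s: 22.52
position: [0.4379, -0.0094, 0.0085]
eef_rot: [0.996, -0.09, 0.0, -0.0]
force: [0.4, 0.3, -0.6]
gripper_width: 0.483
grasp_force: 61.0
```

>>> {"method": "play_rows", "body": {
  "series": [
    {"fingers": 0.2, "linear": [0, 0, 0], "yaw": 0},
    {"fingers": 0.5, "linear": [0, 0, 0], "yaw": 0},
    {"fingers": 0.5, "linear": [0, 0, 0], "yaw": 0},
    {"fingers": 0.5, "linear": [0, 0, 0], "yaw": 0},
    {"fingers": 0.5, "linear": [0, 0, 0.2], "yaw": 0},
    {"fingers": 0.5, "linear": [0, 0, 0.6], "yaw": 0},
    {"fingers": 0.5, "linear": [0, 0, 1], "yaw": 0},
    {"fingers": 0.5, "linear": [0.6, 0.9, 1], "yaw": 0},
    {"fingers": 0.5, "linear": [1, 1, 1], "yaw": 0},
    {"fingers": 0.5, "linear": [1, 1, 1], "yaw": 0},
    {"fingers": 0.5, "linear": [1, 1, 1], "yaw": 0},
    {"fingers": 0.5, "linear": [1, 1, 1], "yaw": 0}
  ]
}}

```text
time_s: 24.02
position: [0.5885, 0.142, 0.1578]
eef_rot: [0.996, -0.089, 0.0, -0.0]
force: [-1.5, -0.4, -0.1]
gripper_width: 0.752
grasp_force: 0.0
```

```bash
python3 - <<'E'
from h import *
import pickle
for n in('top','scene'):
    d=shot(n,n+'1'); pickle.dump(d,open(n+'1.pkl','wb'))
a=cv2.imread('pics/top1.png')[140:270,200:440]
cv2.imwrite('pics/f1.png',cv2.resize(a,None,fx=3.33,fy=3.33,interpolation=cv2.INTER_CUBIC))
E
```

```text
(no output)
```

View pics/f1.png

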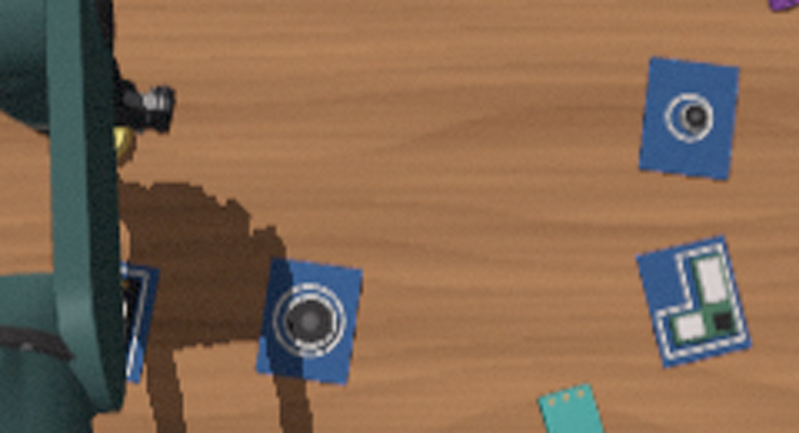

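View pics/scene1.png

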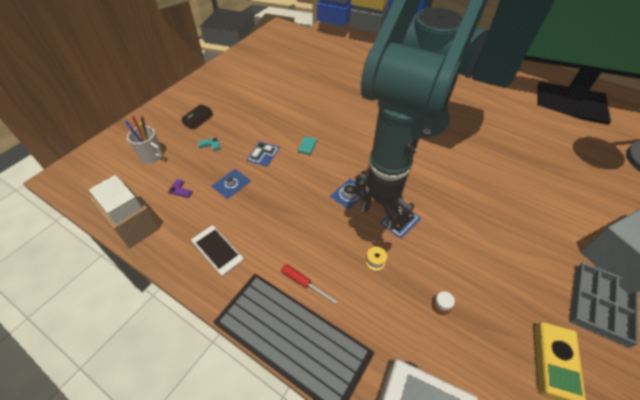

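The earpiece (695,117), loudspeaker (310,320) and board (705,300) lie inside their outlines. The battery is hidden, so I'll shift the arm to check it.

>>> {"method": "play_rows", "body": {
  "series": [
    {"fingers": 0.5, "linear": [0.4, -1, 0.2], "yaw": 0},
    {"fingers": 0.5, "linear": [0.4, -1, 0.2], "yaw": 0},
    {"fingers": 0.5, "linear": [0.4, -1, 0.2], "yaw": 0},
    {"fingers": 0.5, "linear": [0.4, -1, 0.2], "yaw": 0},
    {"fingers": 0.5, "linear": [0.4, -1, 0.2], "yaw": 0},
    {"fingers": 0.5, "linear": [0.4, -1, 0.2], "yaw": 0}
  ]
}}

```text
time_s: 24.88
position: [0.646, -0.0083, 0.1878]
eef_rot: [0.996, -0.09, -0.001, -0.0]
force: [-0.3, 0.3, 0.4]
gripper_width: 0.748
grasp_force: 0.0
```

```bash
python3 - <<'E'
from h import *
d=shot('top','top2')
a=cv2.imread('pics/top2.png')[140:270,200:440]
cv2.imwrite('pics/f2.png',cv2.resize(a,None,fx=3.33,fy=3.33,interpolation=cv2.INTER_CUBIC))
o=lambda p:[((p[0]+.5)/3.33-.5+200,(p[1]+.5)/3.33-.5+140)]
print('ear',ray(d,o((695,117)),.015)-ray(d,o((689,117)),.003),'ls',ray(d,o((310,320)),.019)-ray(d,o((310,320)),.003))
E
```

```text
ear [[-0.00189441 -0.00264534  0.012     ]] ls [[-0.00056168 -0.000549    0.016     ]]
```

View pics/f2.png

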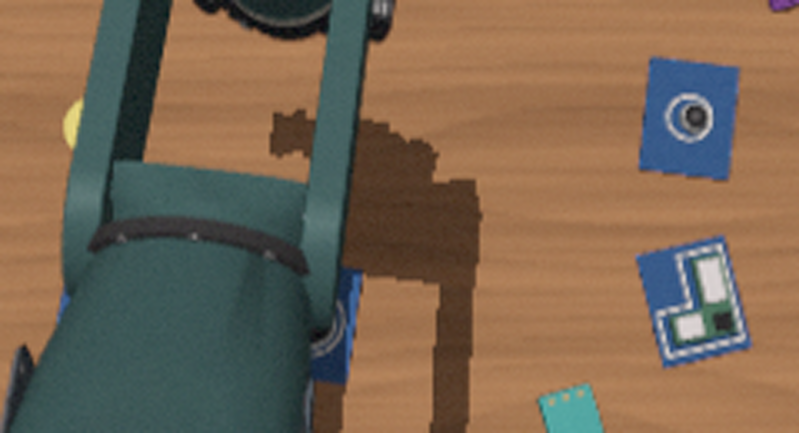

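Ear is 3 mm off centre, which is fine, but the battery is still hidden behind the arm (around 200,320), so I'll move further aside.

>>> {"method": "play_rows", "body": {
  "series": [
    {"fingers": 0.5, "linear": [0, -1, 0.2], "yaw": 0},
    {"fingers": 0.5, "linear": [0, -1, 0.2], "yaw": 0},
    {"fingers": 0.5, "linear": [0, -1, 0.2], "yaw": 0},
    {"fingers": 0.5, "linear": [0, -1, 0.2], "yaw": 0},
    {"fingers": 0.5, "linear": [0, -1, 0.2], "yaw": 0},
    {"fingers": 0.5, "linear": [0, -1, 0.2], "yaw": 0}
  ]
}}

```text
time_s: 25.68
position: [0.6471, -0.1574, 0.2178]
eef_rot: [0.996, -0.089, -0.001, -0.0]
force: [-0.1, -0.4, -0.2]
gripper_width: 0.75
grasp_force: 0.0
```

```bash
python3 - <<'E'
from h import *
up=lambda a,s:cv2.resize(a,None,fx=s,fy=s,interpolation=cv2.INTER_CUBIC)
d=shot('top','top3');e=shot('scene','scene3')
a=up(cv2.imread('pics/top3.png')[200:270,200:320],4)
b=up(cv2.imread('pics/scene3.png')[165:245,320:440],4)
cv2.imwrite('pics/f3.png',np.vstack([a,b[:320]]))
E
```

```text
(no output)
```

View pics/f3.png

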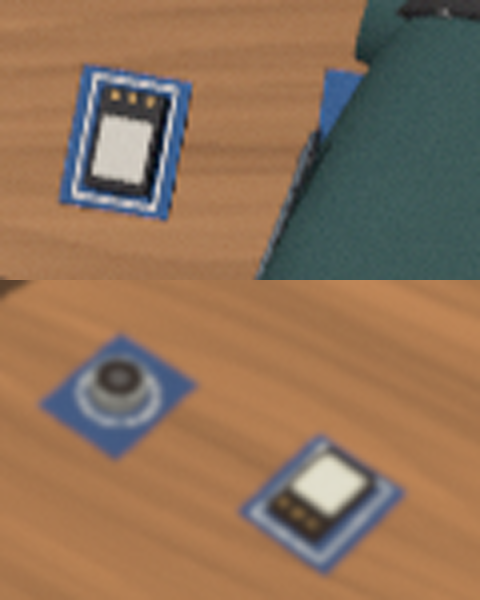

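The battery at (125,142) is centred and aligned in its outline, and all four parts lie flat.

```bash
python3 -c "
from plant import env
print(env.close_job())"
```

```text
the job is handed in; nothing more can be done
None
```

I placed all four parts flat inside their outlines on their own mats and handed the job in at about 26 s; the earpiece measured about 3 mm off centre, the others looked centred, and no verdict came back.

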